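# Pin the tube mixer's carrier for transport

## Task

Lock the tube mixer before it is carried away: push the orange-headed tapered pin down through the carrier's lug and the hole below it until the pin's collar sits flat on the lug, so that the taper pulls the two holes into line. Then swing the yellow keeper bar over the pin's head until it snaps past its catch and rests against its stop. Leave the bottle, beaker and tip box where they stand.

Things in the scene. Friction and masses are not known exactly. Their poses are not given: they have to be found in the camera images.
- pin_grip (a point): Middle of the orange round head (22 mm across, 34 mm high) of the loose tapered pin (about 130 g, 100 mm long, upright at first); z up along the pin. Measured below this point: collar, 30 mm across, 17 to 23 mm; straight shank, 18 mm across, 23 to 43 mm; taper from 18 mm to 6 mm across, 43 to 83 mm (tip). Grasp the head across its sides, above the collar.
- pin_shoulder (a point): On the pin's axis, at the underside of its collar, 23 mm below pin_grip and 60 mm above the tip; z up along the pin. In the holder the collar rests on the holder's top. It meets the top of the carrier's lug when the pin is fully home.
- lock_hole (a point): Centre of the hole in the mixer's fixed dark steel lug, at the lug's top face, 76 mm above the bench, 115 mm from the mixer's middle on its +y side. Hole 19 mm across, through the lug, 10 mm thick; below it is open space down to the bench. Axes as the mixer's: x along the slide and towards the closed keeper's knob, y away from the housing, z up.
- carrier_hole (a point): Centre of the hole in the aluminium lug of the sliding carrier, at that lug's top face, 85 mm above the bench. Hole 19 mm across, through the lug, 8 mm thick, 1 mm above the fixed lug. At first it is shifted 4.5 to 8 mm along lock_hole's +x.
- carrier (a joint): Slide of the carrier, m: 0 = the two holes in line; positive = shifted along lock_hole's +x (at most 0.009). It drags with about 2.6 N and a spring pushes it out (1.2 N at 0.008, 3.6 N at 0): unpinned, it goes back out to more than 0.003. The pin has to be pressed down with roughly 10 N to pull it in.
- keeper (a joint): Hinge of the yellow keeper bar, rad: 0 = shut against its stop (bar along lock_hole's +x, over the pin), positive = open, anticlockwise seen from above, towards +y; at most 2.0. Light friction (0.05 N m). A spring ball in the catch post is met at about 0.1 rad; about 3 N on the knob takes the bar over it, and past about 0.04 rad it springs inwards and is held.
- keeper_knob (a point): Middle of the upright black knob (16 mm across, 36 mm high) on the keeper bar, 154 mm above the bench, 140 mm from the hinge axis. The bar is 18 mm wide and 8 mm thick, its top 136 mm above the bench, its underside 128 mm: 3 mm above the head of a pin fully home, so it cannot pass over one that is not. Shut, the knob is 75 mm from the lock hole along +x.
- keeper_hinge (a point): Point on the keeper's upright hinge axis, level with the bar's top (136 mm above the bench), 65 mm from the lock hole along its -x. The hinge post is 22 x 26 mm. The like post with the catch stands 60 mm from the hole along +x, 118 mm high, its stop up to 133 mm.
- bottle: Bystander: glass bottle with a blue cap, 60 mm in diameter, 100 mm high; origin at the centre of its underside. Loose.
- beaker: Bystander: open glass beaker, 68 mm in diameter, 85 mm high; origin at the centre of its underside. Loose.
- tipbox: Bystander: yellow pipette tip box with a white lid, 85 x 115 x 62 mm high; origin at the centre of its underside. Loose.
- holder: Blue holder block fixed to the bench, 66 x 66 x 68 mm high, with a 25 mm upright hole in its middle in which the pin stands at first, loosely. Origin at the centre of its underside.
- mixer: White tube mixer fixed to the bench, housing 220 (x) x 170 (y) x 74 mm high; origin at the centre of its underside. Its +x runs along the carrier's slide; the lock is on its +y side. The red tube rack on top reaches 123 mm above the bench and lies at y below 1 mm.
There are look-alikes about, which are no part of the job. Of the things that look like the part that bears pin_grip, the middle-sized one is meant.

How it is judged:
By the outcome, as a careful person would: the job done as asked, in the order asked, and still so for the second after the job is handed in, with the robot touching nothing.
It also fails if it takes over 67 s, if anything falls off the work surface, if the arm or the gripper's body presses on something with over 40 N, if the wrist force passes 120 N, or if a joint passes its speed limit or range.

## Robot

A 7-joint arm with a two-finger parallel gripper is mounted at the origin on the work surface. World frame = base frame: x ahead of the robot, y to its left, z up, the work surface at z = 0. Lengths are in m, angles in rad, forces in N, time in s.
With the tool pointing down it reaches from about 0.4 to 0.875 m from the base axis. Payload 6.5 kg.
Tool frame: the origin (TCP) lies midway between the tips of the shut fingers; the grasp point (between the pads) lies 19 mm behind it; z points along the fingers, y is the direction in which the jaws open and shut (so a half turn about z gives the same grasp; the last joint's range is limited). The gripper opens to 88 mm and grips with 3 to 60 N. Pads are 18 mm wide; open, the fingers measure 123 mm over their backs; the gripper's body (75 mm by 187 mm) begins 45 mm behind the grasp point.
Start: joints at [-1.218, 0.536, -0.004, 1.538, 0.003, 1.067, -0.071], TCP at [0.264, 0.594, 0.239] pointing down, gripper open.
Joint ranges: [-2.7, 2.7], [-0.37, 2.16], [-1.27, 1.26], [0.24, 2.4], [-1.31, 4.45], [0.19, 1.91], [-2.76, 2.76]. Speed limits (rad/s): [2.39, 2.39, 3.14, 3.14, 3.14, 3.14, 3.14].

## Interface

Orientations are given as a 3x3 rotation matrix whose columns are the frame's x, y, z axes.
In Python, from station import manip, optics gives the robot as it stands. The module is installed in compiled form; this text tells all that it offers.
- The arm moves only by the tool apply_moves, never from a script. Its argument "moves" is a list of rows, each a list of 3 entries, a list of its own where there are three numbers: the closure, from -1 (fully open) to 1 (shut), then the shift along the tool's x, y, z in cm, then the turn about the tool's z in rad. A call has 1 to 12 rows; each row is the pose to reach, as a shift and turn from the pose commanded when the call began, along the tool's axes at that moment; what a row does not reach only later rows make up. A row lasts 1/8 s, in which the tool goes at most 62.5 mm and 10.7 degrees, less where a joint would pass 70% of its speed; a pose out of reach is approached as far as the arm can. A call with a gripper value outside its range is refused whole. The fingers move at their own pace and stop on an object; "force" is the grip in N (left out, the last holds). Time passes only in rows, so rows that repeat a pose let the fingers close. It gives the time, the measured TCP pose, the force and the opening at its end, in the units of the state.
- manip.state(): the state, without advancing time (a new reading comes with each control period).
- optics.snapshot(name): name is "scene" or "top" or "wrist"; returns (picture, depth): 480x640x3 uint8, blue, green, red; 480x640 float32, m along the optical axis (not along the pixel's ray), 0 where there is no reading.
- optics.get_calibration(name): a dict with "K" (3x3 intrinsics, pixels), "R" (3x3) and "t" (3): a world point X has camera coordinates R X + t. Camera axes: x right, y down, z forward; pixel columns grow to the right and rows downward; lengths in m; the calibration is good to about 2 mm. A picture is of the moment at which its call begins: read the wrist's pose just before it. get_calibration takes no time and is no camera call; for the wrist camera it gives the pose at the moment of the call.
- manip.sign_off(): hands the job in, once; it reports no verdict.
The state is a dict: "time_s": time; "q": joint angles; "qd": joint speeds; "tau": joint torques, N m; "ee_pos": TCP position; "tcp_rot": TCP orientation; "wrist_force": force on the tool from outside, world axes, zero at the start; "torque": the same for the moment, N m; "width": finger opening in m.
Only numpy, scipy, OpenCV 4.12 (cv2) and the standard library are available. Lean on these libraries where they do the work, as an engineer would, in place of code of your own. Each camera call takes 0.05 s, during which the arm holds its last target. There are 200 camera calls.

## Working session

There is one attempt and no reset: what is moved stays moved. The work goes in short steps, Python scripts to look and compute and a tool call to move; the robot and the scene stay as the last step left them, time stands still between calls to the robot, and variables do not carry over. Pictures are saved under pics/ and viewed, about 8 in all and at most 12, crops included, and the job is handed in when it is done.

Besides the shell and the picture viewer there is one more tool, called after "Emit:" as name(argument=value, ...), one argument or row to a line, values as JSON. apply_moves: Moves the arm, as the interface text tells. Its arguments: {"type":"object","properties":{"moves":{"type":"array"},"force":{"type":"number"}},"required":["moves"]}

```bash
mkdir -p pics
cat > h.py <<'E'
import numpy as np, cv2
from station import manip, optics
def snap(n,f=None):
    c=optics.get_calibration(n); p,d=optics.snapshot(n)
    if f: cv2.imwrite('pics/'+f,p); np.savez('pics/'+f+'.npz',p=p,d=d,K=c['K'],R=c['R'],t=c['t'])
    return p,d,c
def ray(c,u,v,z):
    K,R,t=[np.array(c[k],float) for k in 'KRt']; C=-R.T@t.ravel()
    r=R.T@np.linalg.solve(K,[u,v,1]); return C+r*(z-C[2])/r[2]
def dpt(c,u,v,dep):
    K,R,t=[np.array(c[k],float) for k in 'KRt']
    return R.T@(np.linalg.solve(K,[u,v,1])*dep-t.ravel())
E
python3 - <<'E'
from h import *
for n in ['top','scene']:
    p,d,c=snap(n,n+'0.png'); print(n,-np.array(c['R']).T@np.array(c['t']).ravel(),np.array(c['K']).tolist())
s=manip.state(); print(s['time_s'],s['ee_pos'],s['tcp_rot'],s['width'])
E
```

```text
top [0.501404   0.11478924 1.24449767] [[550.1221394847836, 0.0, 324.5423020366716], [0.0, 550.1221394847836, 236.32431040724737], [0.0, 0.0, 1.0]]
scene [0.98854833 0.5065331  0.6855389 ] [[529.4904646311259, 0.0, 319.4337849504097], [0.0, 529.4904646311259, 244.7183317746598], [0.0, 0.0, 1.0]]
0.1 [0.26412625 0.59331824 0.23793346] [[-9.13594772e-01  4.06625531e-01 -5.19573553e-04]
 [ 4.06625847e-01  9.13593636e-01 -1.44540038e-03]
 [-1.13057606e-04 -1.53178227e-03 -9.99998820e-01]] 0.08803618947099377
```

View pics/top0.png

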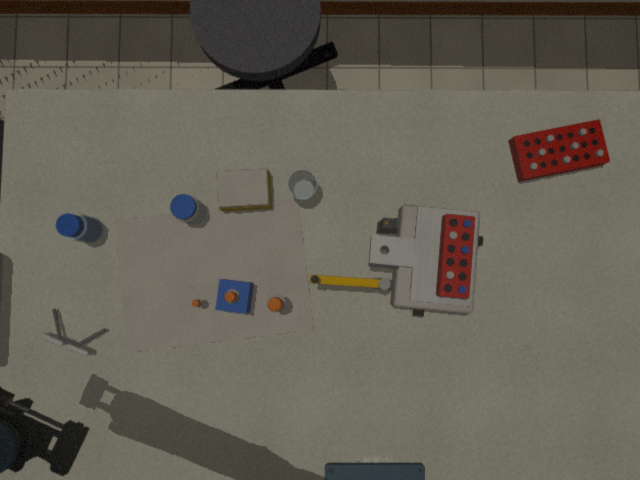

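View pics/scene0.png

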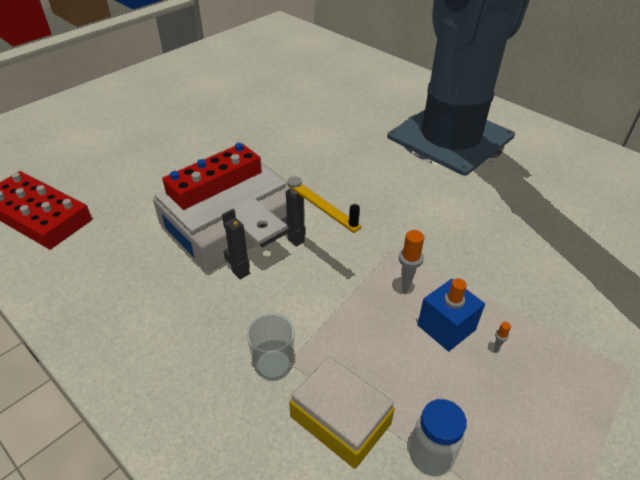

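The top view is oriented with world +x up and +y to the left. The target pin stands in the blue holder at (232,297), with look-alikes at (275,304) and (196,303). The lug hole is at (385,250), the keeper hinge at (385,284) and the knob at (315,279). Now I'll measure them.

Run:
```python
from h import *
z=np.load('pics/top0.png.npz'); p,d=z['p'],z['d']; c=z
hsv=cv2.cvtColor(p,cv2.COLOR_BGR2HSV)
def comps(m,zz,lab,amin=15):
    n,l,st,ce=cv2.connectedComponentsWithStats(m)
    for i in range(1,n):
        if st[i,4]>=amin:
            u,v=ce[i]; dm=np.median(d[l==i]); print(lab,st[i,4],ce[i].round(1),'plane',ray(c,u,v,zz).round(4),'depthz',dpt(c,u,v,dm).round(4))
comps(cv2.inRange(hsv,(5,150,80),(15,255,255)),.108,'orange')
comps(cv2.inRange(hsv,(20,150,80),(32,255,255)),.136,'yellow')
comps(cv2.inRange(hsv,(100,150,60),(125,255,255)),.068,'blue',200)
g=cv2.cvtColor(p,cv2.COLOR_BGR2GRAY)
roi=np.zeros_like(g); roi[240:260,373:397]=255
comps(((g<95)&(roi>0)).astype('uint8')*255,.085,'hole')
roi[:]=0; roi[270:290,305:322]=255
comps(((g<50)&(roi>0)).astype('uint8')*255,.172,'knob')
w=cv2.inRange(hsv,(0,0,120),(180,60,255)); 
r=ray(c,405,260,.074); 
x=hsv[195:325,360:490]; 
# rack rectangle
m=cv2.inRange(hsv,(0,120,60),(4,255,255))|cv2.inRange(hsv,(170,120,60),(180,255,255))
for k in cv2.findContours(m,cv2.RETR_EXTERNAL,cv2.CHAIN_APPROX_NONE)[0]:
    if cv2.contourArea(k)>500:
        b=cv2.boxPoints(cv2.minAreaRect(k)); print('rack',[ray(c,*q,.123)[:2].round(3).tolist() for q in b])
cv2.imwrite('pics/c.png',cv2.resize(p[190:330,295:495],None,fx=4,fy=4,interpolation=cv2.INTER_CUBIC))
# wrist camera mounting
s=manip.state(); cw=optics.get_calibration('wrist'); R=np.array(cw['R']);C=-R.T@np.array(cw['t']).ravel()
T=s['tcp_rot'];print('wristcam in tool',(T.T@(C-s['ee_pos'])).round(3),(T.T@R.T).round(3).tolist(),np.array(cw['K'])[0,0])
```

```text
orange 78 [229.7 296.2] plane [0.4732 0.3044 0.108 ] depthz [0.4732 0.3044 0.1082]
orange 146 [274.3 303.9] plane [0.4577 0.2125 0.108 ] depthz [0.4586 0.2105 0.1321]
orange 35 [195.2 302.5] plane [0.4602 0.3748 0.108 ] depthz [0.4587 0.3842 0.067 ]
yellow 514 [348.3 281.2] plane [0.5042 0.062  0.136 ] depthz [0.5042 0.062  0.1365]
blue 303 [181.8 205.5] plane [0.6665 0.417  0.068 ] depthz [0.6619 0.4087 0.1004]
blue 368 [ 67.4 224.4] plane [0.6251 0.6612 0.068 ] depthz [0.6201 0.6392 0.1154]
hole 62 [384.1 249.5] plane [ 0.5711 -0.0162  0.085 ] depthz [ 0.5718 -0.0177  0.0722]
knob 33 [314.9 279. ] plane [0.5082 0.1287 0.172 ] depthz [0.5081 0.1286 0.1724]
rack [[0.475, -0.117], [0.643, -0.132], [0.638, -0.199], [0.47, -0.182]]
rack [[0.803, -0.273], [0.843, -0.467], [0.75, -0.481], [0.711, -0.289]]
wristcam in tool [ 0.066  0.001 -0.146] [[0.0, -0.967, -0.255], [1.0, 0.001, -0.001], [0.001, -0.255, 0.967]] 429.79776745884044
```

View pics/c.png

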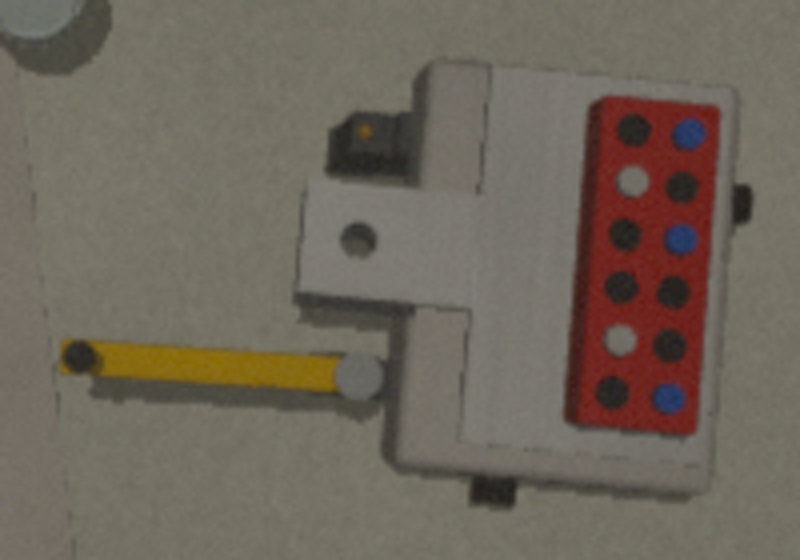

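The pin head is at about (0.473, 0.304), with its top at 0.108 as expected. The carrier hole is near (0.571, -0.016) and the mixer yaw is about -0.089. Next I'll move above the pin with the jaws along mixer x.

```bash
cat >> h.py <<'E'
def go(P,yaw=-0.089,s=None):
    s=s or manip.state(); T=s['tcp_rot']; cur=np.arctan2(T[1,1],T[0,1])
    print('t',s['time_s'],'ee',s['ee_pos'].round(4),'shift cm',(T.T@(np.array(P)-s['ee_pos'])*100).round(2),'turn',round(-(yaw-cur),3),'F',np.round(s['wrist_force'],1),'w',round(s['width'],4))
E
python3 -c "
from h import *
go([.4732,.3044,.20])"
```

```text
t 0.1 ee [0.2641 0.5933 0.2379] shift cm [-30.85 -17.89   3.82] turn 1.241 F [ 1.3 -0.2 -0.4] w 0.088
```

Emit:
apply_moves(
  moves=[
    [0,[-5.1,-3.0,0.6],0.18],
    [0,[-10.2,-6.0,1.2],0.36],
    [0,[-15.4,-9.0,1.9],0.54],
    [0,[-20.5,-12.0,2.5],0.72],
    [0,[-25.7,-15.0,3.2],0.9],
    [0,[-30.85,-17.9,3.8],1.08],
    [0,[-30.85,-17.9,3.8],1.241],
    [0,[-30.85,-17.9,3.8],1.241],
    [0,[-30.85,-17.9,3.8],1.241],
    [0,[-30.85,-17.9,3.8],1.241],
  ],
  force=40,
)

```text
time_s: 1.35
ee_pos: [0.4728, 0.3057, 0.2007]
tcp_rot: [[0.085, 0.996, -0.0], [0.996, -0.085, 0.0], [0.0, -0.0, -1.0]]
wrist_force: [0.4, -0.5, -0.0]
width: 0.0439
```

Run:
```python
from h import *
p,d,c=snap('wrist','w1.png')
hsv=cv2.cvtColor(p,cv2.COLOR_BGR2HSV)
n,l,st,ce=cv2.connectedComponentsWithStats(cv2.inRange(hsv,(3,150,60),(17,255,255)))
for i in range(1,n):
    if st[i,4]>100:
        m=(l==i); dm=d[m]; print(st[i],ce[i].round(1))
        top=m&(np.abs(d-np.percentile(dm[dm>0],10))<.25)
        vs,us=np.nonzero(m&(d>0)); P=np.array([dpt(c,u,v,d[v,u]) for u,v in zip(us,vs)])
        zt=np.percentile(P[:,2],95); Q=P[P[:,2]>zt-.003]
        (a,r)=cv2.minEnclosingCircle((Q[:,:2]*1000).astype('float32')); print('ztop',zt.round(4),'centre',Q.mean(0).round(4),np.round(a,1),round(r,1))
go([.4732,.3044,.078])
```

```text
[270  91  23  24 438] [281.1 102.8]
ztop 0.0684 centre [0.4579 0.3854 0.0673] [457.9 385.4] 7.1
[ 298  213   35   44 1290] [315.  234.9]
ztop 0.1092 centre [0.4726 0.3068 0.1083] [472.5 306.5] 10.5
[ 281  393   47   36 1445] [303.8 409.3]
ztop 0.1334 centre [0.458  0.2129 0.1332] [463.5 263.4] 64.6
t 1.4 ee [0.473  0.3055 0.2007] shift cm [-0.11  0.04 12.27] turn 0.003 F [ 0.8 -0.  -0.8] w 0.0442
```

View pics/w1.png

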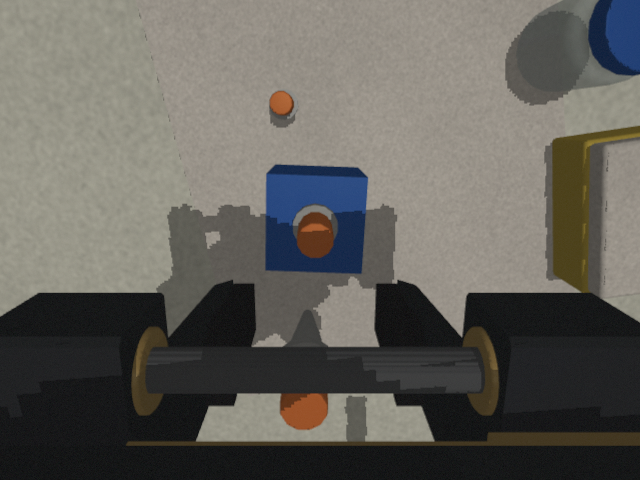

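The wrist view shows the target head at (315,235), which puts the axis at about (0.4726, 0.3062) with its top at 0.109. That agrees with the top view, so I'll descend and grip.

Emit:
apply_moves(
  moves=[
    [0,[0.07,-0.03,4],0],
    [0,[0.07,-0.03,8],0],
    [0,[0.07,-0.03,11],0],
    [0,[0.07,-0.03,12.25],0],
    [0,[0.07,-0.03,12.25],0],
    [0.3,[0.07,-0.03,12.25],0],
    [1,[0.07,-0.03,12.25],0],
    [1,[0.07,-0.03,12.25],0],
    [1,[0.07,-0.03,12.25],0],
    [1,[0.07,-0.03,12.25],0],
    [1,[0.07,-0.03,12.25],0],
  ],
  force=50,
)

```text
time_s: 2.78
ee_pos: [0.4736, 0.306, 0.0791]
tcp_rot: [[0.089, 0.996, 0.001], [0.996, -0.089, 0.001], [0.001, 0.001, -1.0]]
wrist_force: [-0.9, -0.6, 7.0]
width: 0.0204
```

Emit:
apply_moves(
  moves=[
    [1,[0,0,-4],0],
    [1,[0,0,-9],0],
    [1,[0,0,-14],0],
    [1,[0,0,-18],0],
    [1,[0,0,-18],0],
    [1,[0,0,-18],0],
  ],
)

```text
time_s: 3.52
ee_pos: [0.4724, 0.3052, 0.2572]
tcp_rot: [[0.089, 0.996, -0.001], [0.996, -0.089, -0.001], [-0.001, -0.001, -1.0]]
wrist_force: [0.2, -0.5, -0.8]
width: 0.0207
```

Run:
```python
from h import *
go([.573,-.016,.26])
```

```text
t 3.525 ee [0.4724 0.3052 0.2572] shift cm [-31.1   12.87  -0.26] turn 0.0 F [ 0.2 -0.5 -0.8] w 0.0207
```

Emit:
apply_moves(
  moves=[
    [1,[-5.2,2.1,0],0],
    [1,[-10.4,4.3,0],0],
    [1,[-15.6,6.4,0],0],
    [1,[-20.8,8.6,0],0],
    [1,[-26,10.8,0],0],
    [1,[-31.1,12.9,0],0],
    [1,[-31.1,12.9,0],0],
    [1,[-31.1,12.9,4],0],
    [1,[-31.1,12.9,6.5],0],
    [1,[-31.1,12.9,6.5],0],
    [1,[-31.1,12.9,6.5],0],
    [1,[-31.1,12.9,6.5],0],
  ],
)

```text
time_s: 5.03
ee_pos: [0.5747, -0.0155, 0.1943]
tcp_rot: [[0.089, 0.996, 0.002], [0.996, -0.089, 0.0], [0.0, 0.002, -1.0]]
wrist_force: [0.5, -0.4, -1.6]
width: 0.0209
```

Run:
```python
from h import *
go([.573,-.016,.26])
p,d,c=snap('wrist','w2.png')
```

```text
t 5.025 ee [ 0.5747 -0.0155  0.1943] shift cm [-0.07 -0.15 -6.57] turn 0.0 F [ 0.5 -0.4 -1.6] w 0.0209
```

View pics/w2.png

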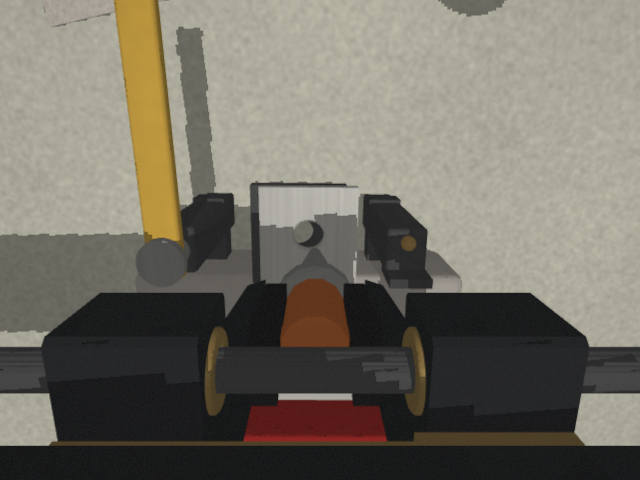

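Run:
```python
from h import *
c=np.load('pics/w2.png.npz'); p=c['p']; d=c['d']
cv2.imwrite('pics/w2c.png',cv2.resize(p[170:300,220:440],None,fx=3.6,fy=3.6,interpolation=cv2.INTER_CUBIC))
g=cv2.cvtColor(p,cv2.COLOR_BGR2GRAY)
def P(u,v): return dpt(c,u,v,d[v,u]).round(4)
# hole by depth: pixels whose world z well below .085
vs,us=np.mgrid[215:252,285:332]; Z=np.array([[dpt(c,u,v,d[v,u])[2] for u in range(285,332)] for v in range(215,252)])
m=(Z<.082).astype('uint8'); n,l,st,ce=cv2.connectedComponentsWithStats(m)
for i in range(1,n):
  if st[i,4]>30:
    k=max(cv2.findContours((l==i).astype('uint8'),cv2.RETR_EXTERNAL,cv2.CHAIN_APPROX_NONE)[0],key=len)
    q=np.array([ray(c,a[0][0]+285,a[0][1]+215,.085)[:2]*1000 for a in k],'float32')
    print(st[i],ce[i]+[285,215],cv2.minEnclosingCircle(q),'fit',cv2.fitEllipse(q))
mz=((Z<.03)).astype('uint8'); print('see-through px',mz.sum(),np.argwhere(mz).mean(0)[::-1]+[285,215] if mz.sum() else '')
for r in range(226,242,3): print(r,''.join('#' if x>.083 else ('o' if x>.03 else '.') for x in Z[r-215]))
print('hinge',[P(162,262),P(155,262),P(170,262)])
for v in (246,250,254,258,262,270): print(v,P(315,v),g[v,310:321])
```

```text
[  8   6  31  29 671] [307.76900149 234.81371088] ((570.2274780273438, -15.515109062194824), 9.292991638183594) fit ((570.1585693359375, -15.549339294433594), (17.51763916015625, 18.008790969848633), 89.69002532958984)
see-through px 312 [302.68910256 231.75320513]
226 ############...............oooooooo############
229 ##########..................ooooooooo##########
232 ########....................oooooooooo#########
235 ########o..................oooooooooooo########
238 ########oo..............ooooooo#oooooo#########
241 ##########o.........ooooooooooooooooo##########
hinge [array([ 0.5002, -0.0084,  0.141 ]), array([ 0.4967, -0.0081,  0.1407]), array([ 0.5045, -0.0084,  0.142 ])]
246 [ 0.5738 -0.0246  0.0795] [ 53  54  58  64  76  89  90  93  95 100 100]
250 [ 0.5749 -0.0118  0.1312] [75 70 71 71 70 70 70 72 71 78 99]
254 [ 0.5751 -0.0092  0.1465] [73 70 71 72 72 70 69 71 72 70 71]
258 [ 0.5752 -0.0079  0.1568] [70 70 69 70 69 71 72 71 72 72 72]
262 [ 0.5757 -0.001   0.1835] [73 72 74 70 73 70 74 70 72 73 70]
270 [ 0.5756 -0.002   0.1898] [79 81 80 80 81 82 81 81 81 82 80]
```

View pics/w2c.png

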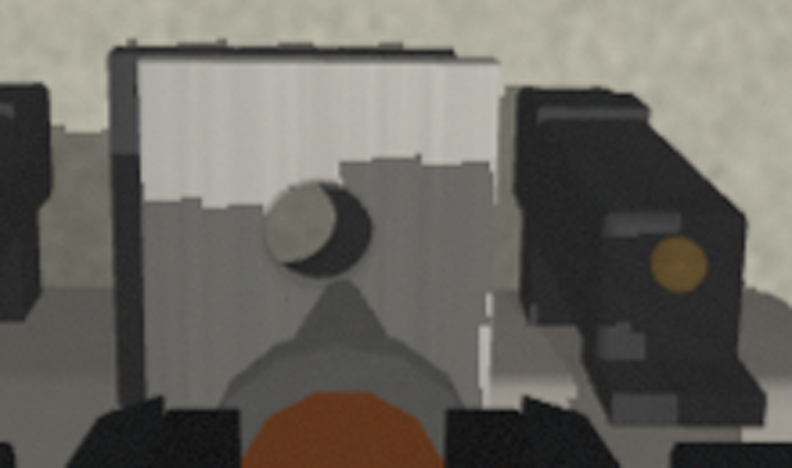

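Run:
```python
from h import *
from scipy.optimize import least_squares
c=np.load('pics/w2.png.npz'); d=c['d']
print('tip',ray(c,315.5,248,.1238).round(4))
B=[];A=[]
for v in range(222,236):
    Z=np.array([dpt(c,u,v,d[v,u])[2] for u in range(285,332)])
    s=np.nonzero(Z<.03)[0]
    if len(s): B.append(ray(c,285+s.max()+.5,v,.076)[:2]); 
B=np.array(B)*1000
f=least_squares(lambda x:np.hypot(*(B-x).T)-9.5,[565,-14]); print('lock',f.x,'rms',np.sqrt((f.fun**2).mean()))
e=np.array([.996,-.089]); n=np.array([.089,.996])
for nm,q in (('lock',f.x),('carr',np.array([570.2,-15.5])),('hinge',np.array([500.2,-8.4])),('ee',np.array([574.7,-15.5]))): print(nm,q@e,q@n)
K=np.array(c['K']);C=-c['R'].T@c['t'].ravel();print('cam',C)
```

```text
tip [ 0.575  -0.0129  0.1238]
lock [563.45068082 -15.09600484] rms 0.27227495220508
lock 562.5404225301402 35.11148976839119
carr 569.2987 35.3098
hinge 498.94679999999994 36.151399999999995
ee 573.7807 35.7103
cam [0.5800026  0.05061734 0.34049422]
```

In mixer-aligned mm, the carrier hole is at x = 569.3 and the lock hole at about 563, so the offset is 6 to 7 mm as specified. Hole y is 35.2 and pin y is 35.5 to 35.7. I'll shift to about x = 565.5 with the tip just above the lug.

Emit:
apply_moves(
  moves=[
    [1,[0,-0.4,0.5],0],
    [1,[-0.03,-0.83,1.5],0],
    [1,[-0.03,-0.83,2.7],0],
    [1,[-0.03,-0.83,2.7],0],
    [1,[-0.03,-0.83,2.7],0],
    [1,[-0.03,-0.83,2.7],0],
    [1,[-0.03,-0.83,2.7],0],
  ],
)

```text
time_s: 5.95
ee_pos: [0.566, -0.0152, 0.1665]
tcp_rot: [[0.089, 0.996, 0.001], [0.996, -0.089, 0.0], [0.0, 0.001, -1.0]]
wrist_force: [0.5, 0.2, -2.0]
width: 0.0205
```

```bash
cat >> h.py <<'E'
def mx():
    s=manip.state(); q=s['ee_pos'][:2]*1000
    print('t %.2f mixer x %.1f y %.1f z %.1f'%(s['time_s'],q@[.996,-.089],q@[.089,.996],s['ee_pos'][2]*1000),'F',np.round(s['wrist_force'],1),'M',np.round(s['torque'],2),'w',round(s['width'],4))
E
python3 - <<'E'
from h import *
mx()
p,d,c=snap('wrist','w3.png')
cv2.imwrite('pics/w3c.png',cv2.resize(p[190:300,250:400],None,fx=5,fy=5,interpolation=cv2.INTER_CUBIC))
mx()
E
```

```text
t 5.95 mixer x 565.1 y 35.2 z 166.5 F [ 0.5  0.2 -2. ] M [-0.05  0.04  0.03] w 0.0205
t 6.00 mixer x 565.0 y 35.2 z 166.5 F [-0.3 -0.6 -1. ] M [-0.07  0.02 -0.01] w 0.0204
```

View pics/w3c.png

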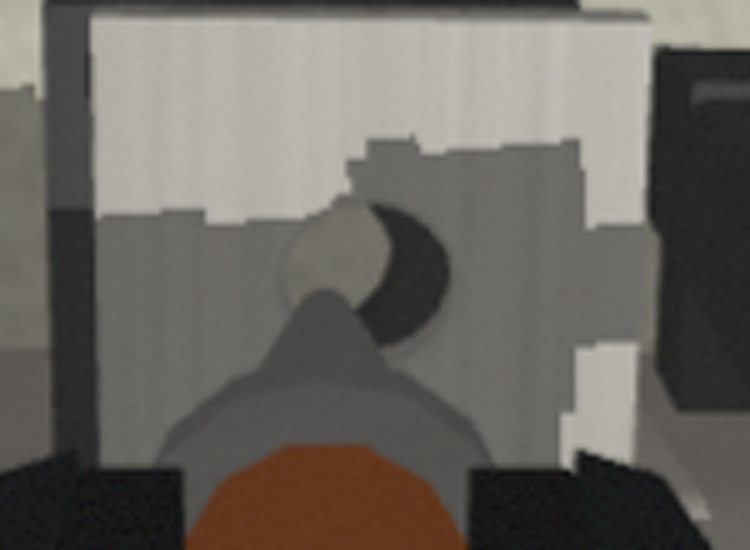

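The zoom shows the tip (323,290 in the crop) over the hole, whose edges are at 285 and 450. The tip is about 1.4 mm +x of the lock hole centre. I'll lower it into first contact.

Emit:
apply_moves(
  moves=[
    [1,[0,0,0.6],0],
    [1,[0.02,0,1.2],0],
    [1,[0.04,0,1.8],0],
    [1,[0.04,0,2.2],0],
    [1,[0.04,0,2.2],0],
    [1,[0.04,0,2.2],0],
  ],
)

```text
time_s: 6.75
ee_pos: [0.5658, -0.0149, 0.1443]
tcp_rot: [[0.089, 0.996, 0.0], [0.996, -0.089, -0.0], [-0.0, 0.0, -1.0]]
wrist_force: [-0.3, -0.1, -1.0]
width: 0.0209
```

```bash
python3 -c "
from h import *
mx()"
```

```text
t 6.75 mixer x 564.9 y 35.5 z 144.3 F [-0.3 -0.1 -1. ] M [-0.1  -0.03  0.01] w 0.0209
```

Emit:
apply_moves(
  moves=[
    [1,[0,0,0.4],0],
    [1,[0,-0.03,0.8],0],
    [1,[0,-0.05,1.2],0],
    [1,[0,-0.05,1.5],0],
    [1,[0,-0.05,1.5],0],
    [1,[0,-0.05,1.5],0],
  ],
)

```text
time_s: 7.5
ee_pos: [0.5655, -0.0149, 0.1293]
tcp_rot: [[0.089, 0.996, 0.001], [0.996, -0.089, -0.0], [-0.0, 0.001, -1.0]]
wrist_force: [3.9, -1.3, -1.1]
width: 0.0208
```

```bash
python3 -c "
from h import *
mx()"
```

```text
t 7.50 mixer x 564.6 y 35.5 z 129.3 F [ 3.9 -1.3 -1.1] M [-0.29 -1.18  0.01] w 0.0208
```

Emit:
apply_moves(
  moves=[
    [1,[0,-0.02,0.3],0],
    [1,[0,-0.04,0.6],0],
    [1,[0,-0.06,0.9],0],
    [1,[0,-0.08,1.2],0],
    [1,[0,-0.08,1.2],0],
    [1,[0,-0.08,1.2],0],
  ],
)

```text
time_s: 8.25
ee_pos: [0.5648, -0.0149, 0.1171]
tcp_rot: [[0.089, 0.996, 0.001], [0.996, -0.089, -0.0], [-0.0, 0.001, -1.0]]
wrist_force: [5.1, -0.9, -0.4]
width: 0.0205
```

```bash
python3 -c "
from h import *
mx()"
```

```text
t 8.25 mixer x 563.8 y 35.4 z 117.1 F [ 5.1 -0.9 -0.4] M [-0.36 -1.3  -0.06] w 0.0205
```

Emit:
apply_moves(
  moves=[
    [1,[0,-0.02,0.3],0],
    [1,[0,-0.03,0.6],0],
    [1,[0,-0.03,0.9],0],
    [1,[0,-0.03,1.2],0],
    [1,[0,-0.03,1.2],0],
  ],
)

```text
time_s: 8.88
ee_pos: [0.5645, -0.015, 0.1051]
tcp_rot: [[0.089, 0.996, 0.001], [0.996, -0.089, -0.0], [-0.0, 0.001, -1.0]]
wrist_force: [5.3, -1.1, -0.6]
width: 0.0205
```

```bash
python3 -c "
from h import *
mx()"
```

```text
t 8.88 mixer x 563.6 y 35.3 z 105.1 F [ 5.3 -1.1 -0.6] M [-0.42 -1.29  0.02] w 0.0205
```

Emit:
apply_moves(
  moves=[
    [1,[0,0,0.3],0],
    [1,[0,0,0.6],0],
    [1,[0,0,0.9],0],
    [1,[0,0,1.1],0],
    [1,[0,0,1.1],0],
    [1,[0,0,1.1],0],
  ],
)

```text
time_s: 9.62
ee_pos: [0.5649, -0.0152, 0.096]
tcp_rot: [[0.089, 0.996, 0.002], [0.996, -0.089, 0.0], [0.0, 0.002, -1.0]]
wrist_force: [-0.1, -1.1, 18.2]
width: 0.0209
```

```bash
python3 -c "
from h import *
mx()"
```

```text
t 9.62 mixer x 564.0 y 35.1 z 96.0 F [-0.1 -1.1 18.2] M [-0.27  0.07  0.01] w 0.0209
```

It seated at z = 0.096 with 18 N, against a predicted 0.0955. Releasing, lifting and checking.

Emit:
apply_moves(
  moves=[
    [1,[0,0,-0.1],0],
    [0.2,[0,0,-0.1],0],
    [0,[0,0,-0.1],0],
    [0,[0,0,-0.1],0],
    [0,[0,0,-0.1],0],
    [0,[0,0,-3],0],
    [0,[0,0,-7],0],
    [0,[0,0,-12],0],
    [0,[0,0,-12],0],
    [0,[0,0,-12],0],
  ],
)

```text
time_s: 10.88
ee_pos: [0.5636, -0.0144, 0.2136]
tcp_rot: [[0.089, 0.996, -0.001], [0.996, -0.089, 0.0], [0.0, -0.001, -1.0]]
wrist_force: [0.6, 0.1, -0.5]
width: 0.0437
```

Run:
```python
from h import *
mx()
p,d,c=snap('wrist','w4.png')
hsv=cv2.cvtColor(p,cv2.COLOR_BGR2HSV)
m=cv2.inRange(hsv,(3,150,60),(17,255,255))
n,l,st,ce=cv2.connectedComponentsWithStats(m)
for i in range(1,n):
    if st[i,4]>200:
        vs,us=np.nonzero((l==i)&(d>0)); P=np.array([dpt(c,u,v,d[v,u]) for u,v in zip(us,vs)])
        zt=np.percentile(P[:,2],95); Q=P[P[:,2]>zt-.003]; print(st[i],'ztop',zt.round(4),Q.mean(0).round(4))
cv2.imwrite('pics/w4c.png',cv2.resize(p[130:330,120:440],None,fx=2.5,fy=2.5))
p,d,c=snap('top')
hsv=cv2.cvtColor(p,cv2.COLOR_BGR2HSV)
```

```text
t 10.88 mixer x 562.6 y 35.8 z 213.6 F [ 0.6  0.1 -0.5] M [-0.03  0.13  0.  ] w 0.0437
[ 300  216   36   45 1336] ztop 0.1263 [ 0.5645 -0.0144  0.1253]
```

View pics/w4c.png

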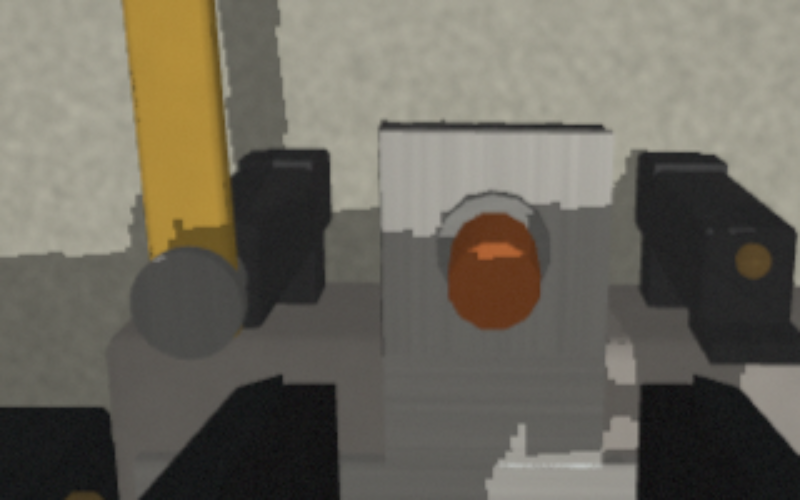

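The collar is down: the head top is at 0.1255 against 0.125 expected, upright at (495,270) in the crop. The keeper bar is open on the left. Next I'll straddle the knob, moving over it first and then down.

Emit:
apply_moves(
  moves=[
    [0,[5,-2.5,0],0],
    [0,[10,-5,0],0],
    [0,[13.8,-6.85,0],0],
    [0,[13.8,-6.85,0],0],
    [0,[13.8,-6.85,0],0],
    [0,[13.8,-6.85,0],0],
  ],
)

```text
time_s: 11.72
ee_pos: [0.5085, 0.1272, 0.2139]
tcp_rot: [[0.091, 0.996, -0.0], [0.996, -0.091, -0.001], [-0.001, -0.0, -1.0]]
wrist_force: [-0.7, 0.7, -0.5]
width: 0.0444
```

Run:
```python
from h import *
mx()
p,d,c=snap('wrist','w5.png')
print(manip.state()['q'].round(2))
vs,us=np.mgrid[120:330:2,240:400:2]; P=np.array([dpt(c,u,v,d[v,u]) for u,v in zip(us.ravel(),vs.ravel()) if d[v,u]>0])
Q=P[(P[:,2]>.165)&(P[:,2]<.176)]; print(len(Q),Q.mean(0),Q.min(0),Q.max(0)); q=Q.mean(0)[:2]*1000; print('knob mixer',q@[.996,-.089],q@[.089,.996])
```

```text
t 11.72 mixer x 495.1 y 171.9 z 213.9 F [-0.7  0.7 -0.5] M [-0.09  0.13 -0.02] w 0.0444
[-0.68  0.37  0.44  1.91 -0.2   0.9  -0.24]
237 [0.50826249 0.13185335 0.17170157] [0.50047878 0.12332146 0.1655118 ] [0.5157625  0.13900752 0.17400365]
knob mixer 494.49449103943147 176.56129524333846
```

View pics/w5.png

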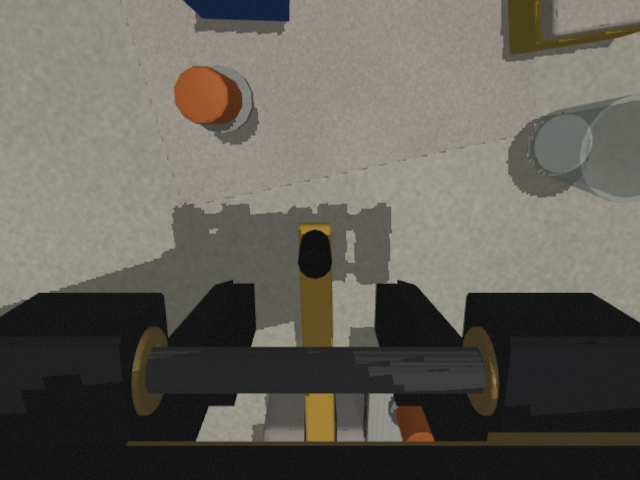

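The knob is at (315,253), at mixer coordinates (494.5, 175), which is 140 mm from the hinge as specified. Descending around it.

Emit:
apply_moves(
  moves=[
    [0,[0.33,-0.05,1],0],
    [0,[0.33,-0.05,3.5],0],
    [0,[0.33,-0.05,6.5],0],
    [0.3,[0.33,-0.05,6.5],0],
    [0.36,[0.33,-0.05,6.5],0],
    [0.36,[0.33,-0.05,6.5],0],
    [0.36,[0.33,-0.05,6.5],0],
  ],
)

```text
time_s: 12.65
ee_pos: [0.5085, 0.1324, 0.15]
tcp_rot: [[0.089, 0.996, 0.001], [0.996, -0.089, 0.001], [0.001, 0.001, -1.0]]
wrist_force: [-0.3, -0.7, 0.2]
width: 0.0281
```

```bash
python3 -c "
from h import *
mx()"
```

```text
t 12.65 mixer x 494.7 y 177.1 z 150.0 F [-0.3 -0.7  0.2] M [-0.02  0.06 -0.03] w 0.0281
```

Emit:
apply_moves(
  moves=[
    [0.36,[-0.14,1.64,0],0.117],
    [0.36,[-0.47,3.24,0],0.233],
    [0.36,[-0.91,4.87,0],0.353],
    [0.36,[-1.5,6.36,0],0.468],
    [0.36,[-2.26,7.78,0],0.583],
    [0.36,[-3.23,9.15,0],0.703],
    [0.36,[-4.3,10.35,0],0.818],
    [0.36,[-5.5,11.42,0],0.933],
    [0.36,[-6.88,12.39,0],1.053],
    [0.36,[-8.36,13.18,0],1.173],
    [0.36,[-9.79,13.74,0],1.283],
    [0.36,[-11.41,14.17,0],1.403],
  ],
)

```text
time_s: 14.15
ee_pos: [0.6394, 0.0062, 0.1496]
tcp_rot: [[0.997, 0.076, 0.001], [0.076, -0.997, 0.001], [0.001, -0.001, -1.0]]
wrist_force: [-0.3, 0.6, -0.9]
width: 0.0282
```

Run:
```python
from h import *
mx(); p,d,c=snap('top','top1.png'); mx()
hsv=cv2.cvtColor(p,cv2.COLOR_BGR2HSV); m=cv2.inRange(hsv,(20,150,60),(32,255,255)); m[:,:310]=0; m[:,460:]=0
k=cv2.findContours(m,cv2.RETR_EXTERNAL,cv2.CHAIN_APPROX_NONE)[0]
for a in k:
    if cv2.contourArea(a)>20: print(cv2.contourArea(a),[ (ray(c,*q,.136)[:2]*1000).round(1).tolist() for q in cv2.boxPoints(cv2.minAreaRect(a))])
```

```text
t 14.15 mixer x 636.3 y 63.1 z 149.6 F [-0.3  0.6 -0.9] M [0.13 0.24 0.  ] w 0.0282
t 14.20 mixer x 636.6 y 59.9 z 149.8 F [ 0.2 -1.8  0.2] M [-0.02  0.14 -0.05] w 0.028
```

The arm hides the bar from the top camera, but its pose corresponds to about 0.2 rad. I'll push on through the catch gently.

Emit:
apply_moves(
  moves=[
    [0.36,[0,0.6,0],0.05],
    [0.36,[-0.03,1.2,0],0.1],
    [0.36,[-0.1,1.8,0],0.14],
    [0.36,[-0.17,2.4,0],0.17],
    [0.36,[-0.22,2.9,0],0.17],
    [0.36,[-0.25,3.3,0],0.17],
    [0.36,[-0.25,3.3,0],0.17],
    [0.36,[-0.25,3.3,0],0.17],
  ],
)

```text
time_s: 15.2
ee_pos: [0.6389, -0.0275, 0.1491]
tcp_rot: [[0.996, -0.091, -0.0], [-0.091, -0.996, -0.0], [-0.0, 0.0, -1.0]]
wrist_force: [-0.7, -0.1, -0.3]
width: 0.0284
```

Run:
```python
from h import *
mx(); p,d,c=snap('wrist','w6.png')
```

```text
t 15.20 mixer x 638.8 y 29.5 z 149.1 F [-0.7 -0.1 -0.3] M [0.   0.15 0.02] w 0.0284
```

View pics/w6.png

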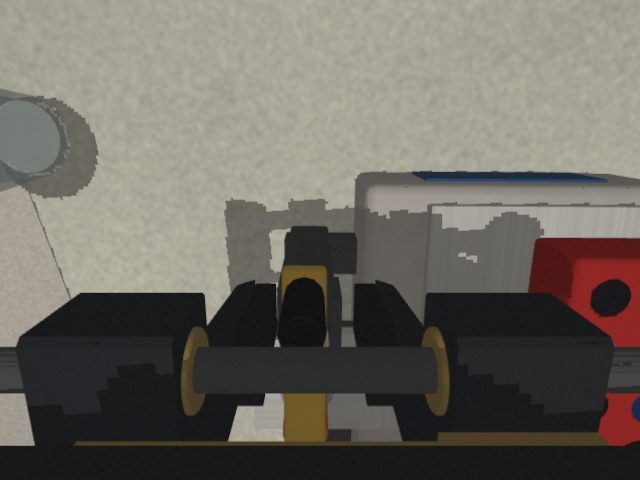

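The bar (305,300) is nearly along mixer x, with the left finger touching the knob and the force at zero. I'll push a little more to feel the stop.

Emit:
apply_moves(
  moves=[
    [0.36,[0,0.2,0],0],
    [0.36,[0,0.4,0],0],
    [0.36,[0,0.5,0],0],
    [0.36,[0,0.5,0],0],
  ],
)

```text
time_s: 15.75
ee_pos: [0.6388, -0.03, 0.1491]
tcp_rot: [[0.996, -0.089, -0.0], [-0.089, -0.996, 0.003], [-0.0, -0.003, -1.0]]
wrist_force: [0.4, 6.2, 0.4]
width: 0.0282
```

```bash
python3 -c "
from h import *
mx()"
```

```text
t 15.75 mixer x 638.9 y 27.0 z 149.1 F [0.4 6.2 0.4] M [ 1.13  0.13 -0.06] w 0.0282
```

Emit:
apply_moves(
  moves=[
    [0.36,[0,-0.5,0],0],
    [0.1,[0,-0.9,0],0],
    [0.1,[0,-0.9,0],0],
    [0.1,[0,-0.9,-3],0],
    [0.1,[0,-0.9,-8],0],
    [0.1,[-5,-0.9,-11],0],
    [0.1,[-10,-0.9,-11],0],
    [0.1,[-15,-0.9,-11],0],
    [0.1,[-15,4,-11],0],
    [0.1,[-15,4,-11],0],
    [0.1,[-15,4,-11],0],
  ],
)

```text
time_s: 17.12
ee_pos: [0.4858, -0.0585, 0.2593]
tcp_rot: [[0.996, -0.092, 0.0], [-0.092, -0.996, 0.0], [0.0, -0.0, -1.0]]
wrist_force: [-0.3, 1.2, -0.1]
width: 0.0398
```

Run:
```python
from h import *
mx(); snap('wrist','w7.png'); p,d,c=snap('scene','scene1.png')
q=np.load('pics/w7.png.npz'); w=q['p']
hsv=cv2.cvtColor(w,cv2.COLOR_BGR2HSV); m=cv2.inRange(hsv,(20,150,60),(32,255,255)); 
vs,us=np.nonzero((m>0)&(q['d']>0)); P=np.array([dpt(q,u,v,q['d'][v,u]) for u,v in zip(us,vs)]) 
P=P[(P[:,2]>.131)&(P[:,2]<.14)]; M=P[:,:2]@np.array([[.996,.089],[-.089,.996]])*1000
if len(M)>20:
    f=cv2.fitLine(M.astype('float32'),cv2.DIST_L2,0,.01,.01).ravel(); print(len(M),'bar in mixer',f, M.min(0),M.max(0))
cv2.imwrite('pics/f.png',np.hstack([cv2.resize(p[130:290,150:390],(480,320)),cv2.resize(w,(320,240)).repeat(1,0)]) if 0 else np.vstack([cv2.resize(p[130:290,150:390],(450,300)),cv2.resize(w[:, :],(450,300))]))
```

```text
t 17.12 mixer x 489.0 y -15.0 z 259.3 F [-0.3  1.2 -0.1] M [0.01 0.14 0.07] w 0.0398
5793 bar in mixer [ 9.9997777e-01 -6.6724634e-03  5.6834814e+02  3.4134075e+01] [506.48616381  25.38547391] [622.07680359  43.45386034]
```

View pics/f.png

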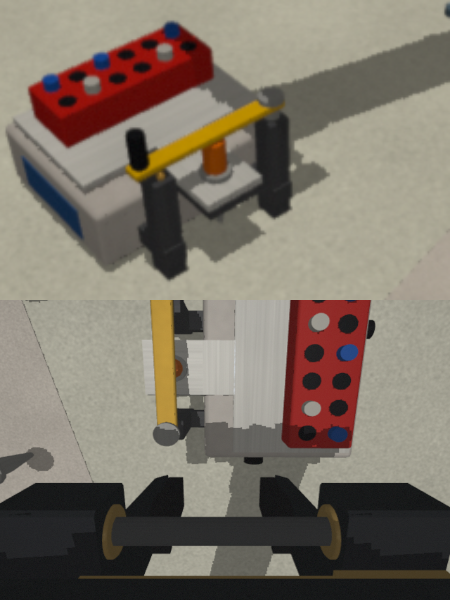

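```bash
python3 -c "
from station import manip
print(manip.sign_off())"
```

```text
the job is handed in; nothing more can be done
None
```

The mixer is locked and the job is handed in, at about 17 s of the 67 s allowed. No verdict was reported, so what follows rests on my own checks.

- **Pin:** I took the middle-sized pin from the blue holder and pressed it down through both lugs, easing it towards lock_hole's -x as the taper drew the carrier in. It stopped with an 18 N push at the height expected for the collar on the lug. After release, the head top measured 0.1255 m against 0.125 m expected.
- **Keeper:** I swung the bar over the pin and pushed it against the stop with about 6 N. After I let go and backed the arm away, it measured -0.007 rad from the mixer's x axis. That is shut within my measuring error, which includes a mixer direction read from the images.
- **Bystanders:** The arm's path did not come near the bottle, beaker or tip box. I did not measure their positions again at the end.

Two readings were slightly off: the gripper read 20.5 mm on the 22 mm head, and my estimates of the lock hole's position differed by about 1.5 mm. Neither caused trouble, as the pin seated without jamming.

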